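# Feel both doors of the specimen cabinet for binding

## Robot

A 6-joint arm with a two-finger parallel gripper is mounted at the origin on the work surface. World frame = base frame: x ahead of the robot, y to its left, z up, the work surface at z = 0. Lengths are in mm, angles in rad, forces in N, time in s.
With the tool pointing down it reaches from about 300 to 775 mm from the base axis. Payload 14.6 kg.
Tool frame: the origin (TCP) lies on the centre line of the jaws, within the pads' length; the fingertips stand 19 mm ahead of it and the grasp point (between the pads) is the TCP (bot.tip_reach is the distance from the TCP to the fingertips, in mm); z points along the fingers, y is the line along which they close (so a half turn about z gives the same grasp; the last joint's range is limited). The gripper opens to 85 mm and grips with 20 to 120 N. Pads are 22 mm wide; open, the fingers measure 114 mm over their backs; the gripper's body (76 mm by 85 mm) begins 54 mm behind the grasp point. The pads swing forward as they close: fully open they stand 13 mm farther back than shut.
Start: joints at [1.195, 0.3, 1.521, -0, 1.321, -0.067], TCP at [167.151, 523.975, 250.281] pointing down, gripper open.
Joint ranges: [-3.03, 3.03], [-0.79, 2.21], [0.23, 2.52], [-1.04, 4.18], [0, 3.07], [-2.55, 2.55]. Speed limits (rad/s): [2.22, 2.22, 2.57, 3.14, 3.14, 3.14].

## Interface

Orientations are given as a unit quaternion [w, x, y, z].
In Python, from rig import bot gives the robot as it stands. Calls block until the motion is done:
- bot.move_to(position, orientation): joint-space move of the TCP to a pose.
- bot.servo_line(position, attitude=None, speed=150, until_force=None): straight line of the TCP; attitude=None keeps the orientation; speed is the mean speed in mm/s. With until_force (N) it stops when the force on the tool has changed by that much, and returns True; else False.
- bot.move_joints(angles): joint-space move.
- bot.move_gripper(opening, grip_force=None): finger opening in mm; grip_force is the grip in N (None keeps the last); returns when the fingers have stopped.
- bot.dwell(seconds).
- bot.ik(position, orientation): joint angles nearest the present ones, or None.
- bot.read_state(): the state.
- bot.read_camera(name): name is "scene" or "top" or "wrist"; returns a dict with "image" (420x560x3 uint8, blue, green, red), "depth" (420x560 float32, mm along the optical axis (not along the pixel's ray), 0 where there is no reading), "fovy" (degrees; the focal length in pixels is half the picture's height over the tangent of half this angle, whatever the lens; pixels are square), "cx", "cy" (the principal point, pixels), "eye" and "attitude" of the camera in the world; the wrist camera has in their place "mount" (4x4, takes a point from camera to tool coordinates, whose origin is the TCP and whose axes are the flange's). Camera axes: x right, y down, z forward; pixel columns grow to the right and rows downward; lengths in mm; the calibration is good to about 2 mm. The wrist camera is an equidistant fisheye: a pixel r from the principal point sees the ray r / f radians off the axis. A picture is of the moment at which its call begins: read the wrist's pose just before it.
A pose or a line that the arm cannot do raises bot.MotionError and nothing moves.
- bot.finish_job(): hands the job in; it is judged then, once.
The state is a dict: "clock": time; "joint_positions": joint angles; "qvel": joint speeds; "effort": joint torques, N m; "ee_pos": TCP position; "tool_rot": TCP orientation; "ft_force": force on the tool from outside, world axes, zero at the start; "moment": the same for the moment, N m; "grip_width": finger opening in mm; "grip_force": force on a finger pad.
Only numpy, scipy, OpenCV 4.12 (cv2) and the standard library are available. Lean on these libraries where they do the work, as an engineer would, in place of code of your own. Each camera call takes 0.05 s, during which the arm holds its last target. There are 200 camera calls.

## Task

One of the two doors of the specimen cabinet has a hinge that binds. Swing each door open by its upright pull rod as far as it will go, feeling for the one that binds partway and not forcing it (stay well under 20 N), and leave each where it stops until both have been tried. Then gently shut the binding door fully, leave the freely swinging one wide open at its end stop, and leave the things around undisturbed.

Things in the scene. Friction and masses are not known exactly. Their poses are not given: they have to be found in the camera images.
- cabinet: low white cabinet fixed to the table, 370 wide, 200 deep, 175 mm high, on a plinth whose front stands 25 mm ahead of the doors. Two clear aluminium-framed doors (168 x 122 x 12 mm) side by side, hinged at the outer edges; rods 76 mm apart when shut. Origin: on the table midway between the doors, in the plane of their outer faces; x points into the cabinet away from the robot, y left.
- left_door (a joint): left door's angle: 0 shut, grows as its free edge swings out to the robot (clockwise seen from above), end stop at 1.5. Stays where left; even hinge drag, 1 to 3 N at the rod. One of the two doors (which one varies) binds somewhere in 0.5 to 0.9: it stops there against a firm, slightly springy resistance (about 3 N per mm at the rod) and goes no further. The other swings to its end stop.
- right_door (a joint): right door's angle: 0 shut, grows as its free edge swings out to the robot (anticlockwise seen from above), end stop at 1.5. Stays where left; even hinge drag, 1 to 3 N at the rod. One of the two doors (which one varies) binds somewhere in 0.5 to 0.9: it stops there against a firm, slightly springy resistance (about 3 N per mm at the rod) and goes no further. The other swings to its end stop.
- left_arm (a joint): how far the left door's hinge arm, hidden inside the plinth, has been bent against its door: 0 = sound, and it stays 0 while the door is handled gently. Pushing or pulling a binding door on with more than about 20 N at the rod bends it for good; past 0.06 either way the hinge is ruined.
- right_arm (a joint): how far the right door's hinge arm, hidden inside the plinth, has been bent against its door: 0 = sound, and it stays 0 while the door is handled gently. Pushing or pulling a binding door on with more than about 20 N at the rod bends it for good; past 0.06 either way the hinge is ruined.
- left_grip (a point): point on the axis of the left door's pull rod, 15 mm below the rod's top; moves with the door. The rod is upright, round, steel, 14 mm in diameter, 35 mm in front of the door leaf, 134 mm along the door from the hinge. Its top is 235 mm above the table, 60 mm above the roof and door, so its upper part is free all round and can be pinched from above.
- right_grip (a point): point on the axis of the right door's pull rod, 15 mm below the rod's top; moves with the door. The rod is upright, round, steel, 14 mm in diameter, 35 mm in front of the door leaf, 134 mm along the door from the hinge. Its top is 235 mm above the table, 60 mm above the roof and door, so its upper part is free all round and can be pinched from above.
- left_hinge (a point): point on the upright hinge axis of the left door, at the same height as the grip points. Does not move with the door.
- right_hinge (a point): point on the upright hinge axis of the right door, at the same height as the grip points. Does not move with the door.
- tape: roll of amber packing tape lying flat on the cabinet's roof, 90 mm outside diameter, 45 mm high, loose, at least 110 mm behind the doors' plane to its centre; origin at the centre of its underside. A bystander.
- packet: upright brown sample packet, 50 x 75 x 140 mm, loose on the table to the left of the cabinet; origin at the centre of its underside. A bystander.
- jar: glass jar with a white lid, 60 mm in diameter, 85 mm high, loose on the table to the right of the cabinet; origin at the centre of its underside. A bystander.

How it is judged:
By the outcome, as a careful person would: the job done as asked, in the order asked, and still so for the second after the job is handed in, with the robot touching nothing.
It also fails if it takes over 62 s, if anything falls off the work surface, if the arm or the gripper's body presses on something with over 40 N, if the wrist force passes 120 N, or if a joint passes its speed limit or range.

## Working session

There is one attempt and no reset: what is moved stays moved. The work goes in short steps, each a Python script; the robot and the scene stay as the last script left them, time stands still between calls to the robot, and variables do not carry over. Pictures are saved under pics/ and viewed, at most 10 in all, crops included, and the job is handed in when it is done.

```bash
ls; mkdir -p pics; python3 - <<'E'
from rig import bot
import cv2,numpy as np,pickle
d={}
for n in("scene","top"):
    c=bot.read_camera(n);d[n]=c;cv2.imwrite(f"pics/{n}0.png",c["image"]);print(n,c["fovy"],c["cx"],c["cy"],c["eye"],c["attitude"])
s=bot.read_state();print(s)
c=bot.read_camera("wrist");d["wrist"]=c
pickle.dump(d,open("d.pkl","wb"));print(c["mount"])
E
```

```text
pics
scene 44.60590350793972 277.1704216754159 206.07794776835138 [  570.34505926 -1184.20727206  1047.63724062] [-0.4481408   0.89363778 -0.02199581  0.00987553]
top 55.67523913543095 276.92076314504135 218.68118394117167 [ 573.74660848   22.56951371 1243.91533873] [-0.0054687   0.70766972 -0.70591069  0.0293899 ]
{'clock': 0.1, 'joint_positions': array([ 1.19541552e+00,  3.00430039e-01,  1.52152503e+00, -1.13592677e-05,
        1.32068714e+00, -6.66037175e-02]), 'qvel': array([ 0.00208382,  0.0001232 , -0.00105744, -0.00197374, -0.00044787,
       -0.00117026]), 'effort': array([ 1.96646193e-03, -5.44365299e+01, -3.62373126e+01, -3.57287968e-05,
        2.91663928e-03,  2.64902468e-05]), 'ee_pos': array([167.07937243, 523.81006031, 249.76753496]), 'tool_rot': array([-1.09661485e-04,  1.53774531e-01,  9.88105823e-01, -5.13220068e-04]), 'ft_force': array([-0.27665274,  0.59078706, -0.47675328]), 'moment': array([-0.03718173, -0.02692546, -0.04043759]), 'grip_force': 0.0, 'grip_width': 85.5036813661109}
[[ 1.50986398e-03 -9.47459071e-01 -3.19873457e-01  8.30014977e+01]
 [ 9.99998842e-01  1.36940726e-03  6.64027895e-04  6.81289456e-01]
 [-1.91102218e-04 -3.19874089e-01  9.47460042e-01 -1.24540559e+02]
 [ 0.00000000e+00  0.00000000e+00  0.00000000e+00  1.00000000e+00]]
```

View pics/scene0.png

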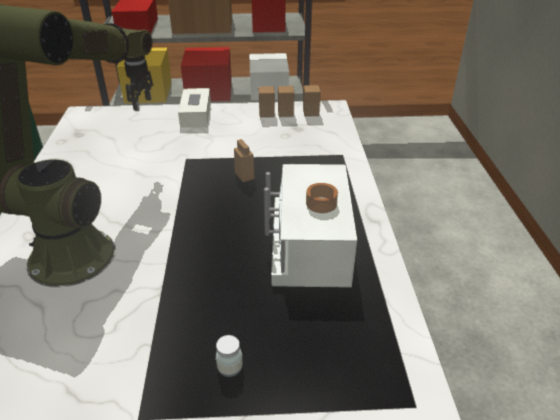

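View pics/top0.png

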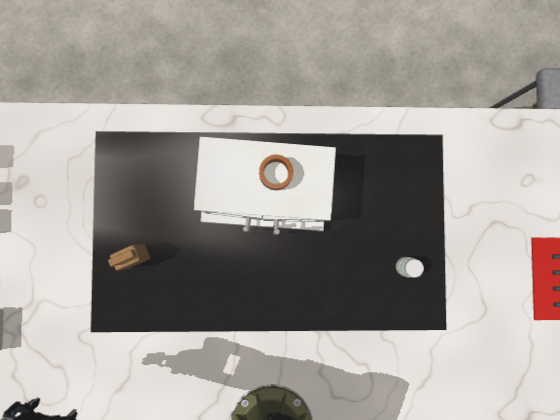

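The overview shows the cabinet roof in the top view with corners near (200,137), (336,147), (330,220) and (194,210). The rods are near (249,222) and (277,226), the packet at (128,257) and the jar at (410,267). Both doors look shut. I'll zoom in next.

```bash
cat > h.py <<'E'
import numpy as np,cv2
from scipy.spatial.transform import Rotation as R
def rot(q): return R.from_quat(np.roll(q,-1)).as_matrix()
def ray(c,u,v):
    f=210/np.tan(np.radians(c["fovy"]/2))
    return rot(c["attitude"])@np.array([(u-c["cx"])/f,(v-c["cy"])/f,1])
def onplane(c,u,v,z):
    r=ray(c,u,v);return c["eye"]+r*(z-c["eye"][2])/r[2]
def proj(c,p):
    f=210/np.tan(np.radians(c["fovy"]/2));q=rot(c["attitude"]).T@(np.array(p)-c["eye"])
    return np.array([c["cx"]+f*q[0]/q[2],c["cy"]+f*q[1]/q[2]])
def tri(c1,p1,c2,p2):
    a,b=ray(c1,*p1),ray(c2,*p2);t=np.linalg.lstsq(np.c_[a,-b],c2["eye"]-c1["eye"],rcond=None)[0]
    x,y=c1["eye"]+a*t[0],c2["eye"]+b*t[1];return (x+y)/2,np.linalg.norm(x-y)
E
python3 - <<'E'
import pickle,cv2,numpy as np
from h import *
d=pickle.load(open("d.pkl","rb"));t=d["top"];s=d["scene"]
a=cv2.resize(t["image"][195:245,190:340],None,fx=5,fy=5,interpolation=2)
b=cv2.resize(s["image"][155:290,210:370],None,fx=4.4,fy=4.4,interpolation=2)
cv2.imwrite("pics/a.png",a);cv2.imwrite("pics/b.png",b)
z=(t["image"].min(2)>200).astype(np.uint8);z[:130]=0;z[225:]=0;z[:,:150]=0;z[:,400:]=0
# roof by depth -> height
def height(c):
    f=210/np.tan(np.radians(c["fovy"]/2));v,u=np.mgrid[:420,:560]
    r=np.stack([(u-c["cx"])/f,(v-c["cy"])/f,np.ones(u.shape)],-1)*c["depth"][...,None]
    return r@rot(c["attitude"]).T+c["eye"]
P=height(t)
m=((P[...,2]>165)&(P[...,2]<185)&(t["depth"]>0)).astype(np.uint8)
cs=max(cv2.findContours(m,0,2)[0],key=cv2.contourArea);rr=cv2.minAreaRect(cs);bx=cv2.boxPoints(rr);print(rr)
print("roofz",np.median(P[...,2][m>0]))
for p in bx:print(p,onplane(t,*p,175))
ys,xs=np.where((P[...,2]>195)&(t["depth"]>0)&(np.arange(420)[:,None]>205)&(np.arange(420)[:,None]<245))
for x,y in zip(xs,ys):print(x,y,P[y,x].round())
PS=height(s)
k=(PS[...,2]>222)&(PS[...,2]<245)&(s["depth"]>0)&(PS[...,0]>450)&(abs(PS[...,1])<250)
print([(x,y,PS[y,x].round()) for y,x in zip(*np.where(k))][:30])
E
```

```text
((263.6995544433594, 184.2559814453125), (137.08203125, 85.88560485839844), 4.573921203613281)
roofz 173.52030816563297
[191.95236 221.5962 ] [618.00226252 213.61447979 175.        ]
[198.8013  135.98412] [849.61341106 198.03217015 175.        ]
[335.44675 146.91576] [ 823.29815783 -173.15918336  175.        ]
[328.5978  232.52785] [ 589.58932683 -153.24628732  175.        ]
244 226 [605.  72. 233.]
245 226 [605.  69. 232.]
246 226 [605.  67. 233.]
243 227 [602.  75. 230.]
244 227 [602.  72. 236.]
245 227 [602.  69. 233.]
246 227 [602.  67. 233.]
247 227 [602.  64. 233.]
243 228 [600.  74. 234.]
244 228 [600.  72. 233.]
245 228 [600.  69. 235.]
246 228 [600.  67. 231.]
247 228 [600.  64. 235.]
243 229 [597.  74. 232.]
244 229 [597.  72. 234.]
245 229 [597.  69. 232.]
246 229 [597.  67. 232.]
247 229 [597.  64. 236.]
275 229 [597.  -7. 232.]
276 229 [597.  -9. 234.]
277 229 [597. -12. 233.]
243 230 [595.  74. 237.]
244 230 [595.  72. 232.]
245 230 [595.  69. 230.]
246 230 [595.  67. 232.]
247 230 [595.  65. 225.]
274 230 [595.  -4. 232.]
275 230 [595.  -7. 234.]
276 230 [595.  -9. 232
[... 1523 characters left out ...]
64(267), np.int64(177), array([599.,  62., 223.])), (np.int64(268), np.int64(177), array([602.,  61., 224.])), (np.int64(269), np.int64(177), array([605.,  63., 223.])), (np.int64(270), np.int64(177), array([608.,  63., 223.])), (np.int64(267), np.int64(178), array([599.,  58., 222.])), (np.int64(309), np.int64(186), array([717.,  11., 223.])), (np.int64(265), np.int64(188), array([591.,  -5., 231.])), (np.int64(266), np.int64(188), array([594.,  -5., 231.])), (np.int64(267), np.int64(188), array([597.,  -7., 232.])), (np.int64(264), np.int64(189), array([588., -10., 231.])), (np.int64(265), np.int64(189), array([591., -14., 234.])), (np.int64(266), np.int64(189), array([594., -11., 232.]))]
```

View pics/a.png

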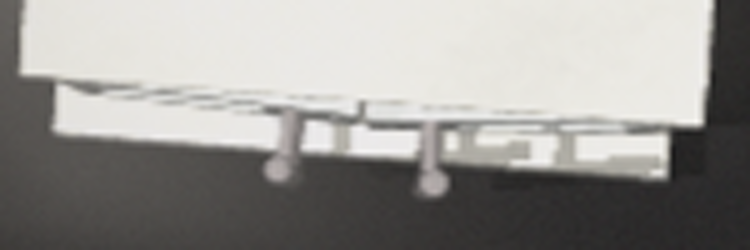

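View pics/b.png

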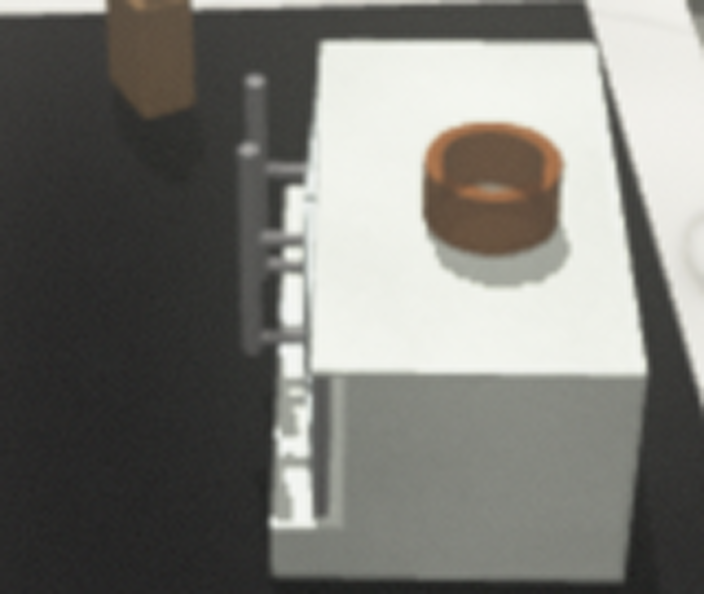

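The crops show the rod tops at top-image (245.3,228.1) and (276.3,231.3), and at scene-image (267.6,172.7) and (266.1,188.4). The roof's front corners are at (193.6,209.4) and (330.8,219.8). The tape sits well back on the roof.

```bash
cat > m.py <<'E'
import pickle
from h import *
from rig import bot
d=pickle.load(open("d.pkl","rb"));t,s=d["top"],d["scene"]
L,e1=tri(t,(245.2,228.1),s,(267.6,172.7));Rr,e2=tri(t,(276.1,231.2),s,(266.1,188.4))
fl,fr=onplane(t,193.6,209.4,174),onplane(t,330.8,219.8,174)
yv=(fl-fr)[:2];W=np.linalg.norm(yv);yv/=W;xv=np.array([yv[1],-yv[0]])
mid=(L+Rr)[:2]/2
# door angles start ~equal ajar a: rod separation grows 2*35*sin a
rel=lambda p:np.array([(p[:2]-mid)@xv,(p[:2]-mid)@yv])
def info():
    print("rods",L,e1,Rr,e2,"sep",np.linalg.norm((L-Rr)[:2]));print("roof",fl,fr,W,"yaw",np.arctan2(-yv[0],yv[1]))
    print("rods in cab axes",rel(L),rel(Rr),"roof front",rel(fl),rel(fr))
O=mid+35*xv
O=O+yv*(((fl+fr)[:2]/2-O)@yv*.5)   # lateral: mean of the rods' and roof's estimates
H={1:O+172*yv,-1:O-172*yv}        # side 1 left, -1 right
def tcp(side,th,rad=0):
    """TCP xy and attitude with the rod's path at door angle th"""
    r=np.array([-35,-134*side])*(1+rad/138.5);c,sn=np.cos(-side*th),np.sin(-side*th)
    r=np.array([c*r[0]-sn*r[1],sn*r[0]+c*r[1]])
    w=r[0]*xv+r[1]*yv;tan=side*np.array([w[1],-w[0]])/np.linalg.norm(w) # opening direction
    al=np.arctan2(-tan[1],-tan[0]);f=(al+np.pi/2)/2
    return H[side]+w,np.array([0,np.cos(f),np.sin(f),0]),tan
def angle(side,p):
    w=p[:2]-H[side];v=np.array([w@xv,w@yv]);a=np.arctan2(v[1],v[0])-np.arctan2(-134*side,-35)
    return (-side*a+np.pi)%(2*np.pi)-np.pi
def go(side,th,z,speed=45,until=None):
    p,q,_=tcp(side,th);return bot.servo_line([*p,z],q,speed=speed,until_force=until)
def sweep(side,a,b,z,F0,step=.1,speed=40,lim=6.):
    """move in arcs from a to b; stop on a steady tangential resistance above lim"""
    n=max(1,int(np.ceil(abs(b-a)/step)))
    for th in np.linspace(a,b,n+1)[1:]:
        hit=go(side,th,z,speed,lim);st=bot.read_state()
        f=st["ft_force"]-F0;k=angle(side,st["ee_pos"]);tan=tcp(side,k)[2]
        rad=np.linalg.norm(st["ee_pos"][:2]-H[side])
        print(f"th {th:.2f} at {k:.3f} R {rad:.1f} Ft {f[:2]@tan:.1f} Fr {f[0]*-tan[1]+f[1]*tan[0]:.1f} Fz {f[2]:.1f} hit {hit} t {st['clock']:.1f}",flush=True)
        if abs(f[:2]@tan)>lim-1: return k
    return k
E
python3 - <<'E'
from m import *
info();print("O",O,"start angles",angle(1,L),angle(-1,Rr))
for s_ in(1,-1):
  for th in(0,.8,1.5):
    p,q,tn=tcp(s_,th);j=bot.ik([*p,216],q);print(s_,th,p,tn,j)
E
```

```text
rods [600.33071014  68.82466964 233.71349637] 1.6951867818114141 [593.09718073  -9.59874929 232.68372448] 2.549651908761165 sep 78.75631140181068
roof [650.76160146 209.80392218 174.        ] [ 624.0591376  -159.56736672  174.        ] 370.33521388623296 yaw -0.07216611993570082
rods in cab axes [ 0.78004946 39.37042887] [ -0.78004946 -39.37042887] roof front [ 40.91457995 183.61897794] [  40.91457995 -186.71623595]
O [631.56701509  26.31703871] start angles -0.0015615452969601762 0.006555105916461024
1 0 [599.39804752  66.741753  ] [-0.9468005   0.32182109] [ 5.01676558e-02  4.45779965e-01  1.40303175e+00 -4.44089210e-16
  1.29278094e+00  3.77819933e-01]
1 0.8 [518.85088272 138.48498584] [-0.42878194  0.90340802] [ 1.92619365e-01  3.01586974e-01  1.60104356e+00 -4.44089210e-16
  1.23896212e+00  1.32027164e+00]
1 1.5 [510.01688498 233.05286884] [0.25404091 0.96719347] [ 3.63302386e-01  3.53100679e-01  1.53244986e+00 -4.44089210e-16
  1.25604211e+00  2.19095466e+00]
-1 0 [593.91818178  -9.06043082] [-0.98324389 -0.18229498] [-7.69107063e-02  4.25696558e-01  1.43170953e+00 -4.44089210e-16
  1.28418657e+00 -2.60230744e-01]
-1 0.8 [503.88958538 -68.47245862] [-0.5542622  -0.83234213] [-2.07096328e-01  2.39614555e-01  1.68023031e+00 -4.44089210e-16
  1.22174779e+00 -1.19041637e+00]
-1 1.5 [ 481.54558786 -160.78643257] [ 0.11228641 -0.99367588] [-3.94412734e-01  2.37779009e-01  1.68251876e+00 -4.44089210e-16
  1.22129488e+00 -2.07773277e+00]
```

```bash
cat >> m.py <<'E'
Z=214
def engage(side,th,rodxy=None):
    p,q,_=tcp(side,th)
    if rodxy is not None:p=rodxy
    bot.move_to([*p,300],q);bot.servo_line([*p,Z],q,speed=120);F0=bot.read_state()["ft_force"]
    bot.move_gripper(28,20);st=bot.read_state();print("engaged",st["ee_pos"],st["ft_force"]-F0,st["grip_width"],st["clock"])
    return F0
def release(side,k,back):
    go(side,k+back,Z,20);p,q,_=tcp(side,k+back)
    bot.move_gripper(45);bot.servo_line([*p,300],q,speed=150)
E
python3 - <<'E'
from m import *
bot.move_gripper(48,20)
F0=engage(1,0,L[:2])
print(F0)
k=sweep(1,0,.4,Z,F0)
E
```

```text
engaged [600.40335899  68.83719857 214.30859295] [ 0.10827553 -0.5966748  -0.5954933 ] 28.068153334486087 4.0583
[ 0.21630832 -0.11395476  1.02436023]
th 0.10 at 0.099 R 138.5 Ft -0.1 Fr 0.1 Fz -0.9 hit False t 4.6
th 0.20 at 0.199 R 138.5 Ft -0.8 Fr 0.1 Fz -0.7 hit False t 5.1
th 0.30 at 0.299 R 138.5 Ft 1.0 Fr 0.7 Fz -1.5 hit False t 5.6
th 0.40 at 0.399 R 138.5 Ft 0.3 Fr 0.7 Fz -0.8 hit False t 6.1
```

```bash
python3 - <<'E'
from m import *
a=bot.read_camera("top")["image"];b=bot.read_camera("scene")["image"]
a=cv2.resize(a[170:270,180:340],(640,400));b=cv2.resize(b[110:240,190:350],(640,520))
cv2.imwrite("pics/c.png",np.vstack([a,b])[:, :][:920]);cv2.imwrite("pics/c.png",cv2.resize(np.hstack([cv2.resize(a,(400,250)),cv2.resize(b,(400,325))[:250]]),(800,250)))
cv2.imwrite("pics/c2.png",b)
E
```

```text
(no output)
```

View pics/c2.png

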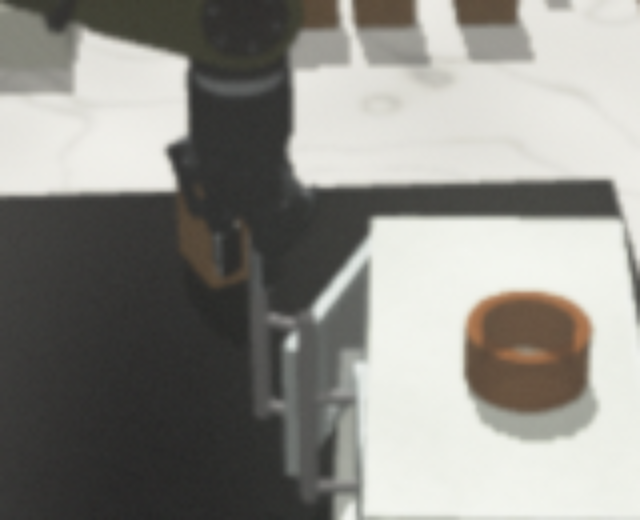

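The view shows the left door swinging out with the rod, held in the fingers at about (262,260). Engagement is good and drag is small, so I'll carry on.

```bash
python3 - <<'E'
from m import *
F0=np.array([.216,-.114,.5])
k=sweep(1,.4,1.66,Z,F0)
E
```

```text
th 0.50 at 0.496 R 138.5 Ft -0.1 Fr -0.0 Fz -0.5 hit False t 6.6
th 0.59 at 0.593 R 138.5 Ft -0.1 Fr -0.5 Fz -0.4 hit False t 7.1
th 0.69 at 0.690 R 138.5 Ft 0.5 Fr 0.3 Fz -0.3 hit False t 7.6
th 0.79 at 0.786 R 138.5 Ft 0.6 Fr 1.3 Fz -0.2 hit False t 8.1
th 0.88 at 0.806 R 138.3 Ft -4.5 Fr 0.2 Fz 1.7 hit True t 8.3
th 0.98 at 0.813 R 138.2 Ft -7.7 Fr 0.1 Fz 2.0 hit True t 8.6
```

```bash
python3 - <<'E'
from m import *
release(1,.813,-.05)
F0=engage(-1,0,Rr[:2])
k=sweep(-1,0,1.4,Z,F0)
E
```

```text
engaged [593.18376792  -9.61897276 214.39501102] [ 0.1482437  -0.90136815  0.31318574] 27.987738287333723 12.675
th 0.10 at 0.099 R 138.5 Ft 0.4 Fr 0.7 Fz -0.3 hit False t 13.2
th 0.20 at 0.199 R 138.5 Ft 0.0 Fr 0.8 Fz -0.3 hit False t 13.7
th 0.30 at 0.299 R 138.5 Ft 0.4 Fr 1.0 Fz 0.6 hit False t 14.2
th 0.40 at 0.399 R 138.5 Ft 0.7 Fr 0.3 Fz 0.3 hit False t 14.7
th 0.50 at 0.499 R 138.5 Ft 0.3 Fr 1.1 Fz 0.3 hit False t 15.2
th 0.60 at 0.599 R 138.5 Ft 0.7 Fr 1.2 Fz -0.4 hit False t 15.7
th 0.70 at 0.699 R 138.5 Ft 0.8 Fr 0.8 Fz 1.4 hit False t 16.1
th 0.80 at 0.799 R 138.5 Ft 0.9 Fr 0.7 Fz -0.1 hit False t 16.6
th 0.90 at 0.899 R 138.5 Ft 0.7 Fr -0.9 Fz -0.2 hit False t 17.1
th 1.00 at 0.999 R 138.5 Ft -0.1 Fr -0.3 Fz 1.1 hit False t 17.6
th 1.10 at 1.099 R 138.5 Ft 0.1 Fr -0.3 Fz 0.1 hit False t 18.1
th 1.20 at 1.199 R 138.5 Ft 0.6 Fr -0.8 Fz 1.0 hit False t 18.6
th 1.30 at 1.299 R 138.5 Ft 0.7 Fr -0.1 Fz 0.1 hit False t 19.1
th 1.40 at 1.399 R 138.5 Ft -0.4 Fr -0.0 Fz -0.6 hit False t 19.6
```

```bash
python3 - <<'E'
from m import *
F0=np.array([.3,-.4,.5])
k=sweep(-1,1.4,1.64,Z,F0,step=.06,speed=20,lim=6)
print(k)
E
```

```text
th 1.46 at 1.460 R 138.5 Ft 0.0 Fr 0.1 Fz -1.0 hit False t 20.2
th 1.52 at 1.520 R 138.5 Ft -0.3 Fr -0.0 Fz -0.5 hit False t 20.8
th 1.58 at 1.556 R 138.5 Ft -4.6 Fr 0.2 Fz 2.2 hit True t 21.1
th 1.64 at 1.556 R 138.5 Ft -2.0 Fr -0.5 Fz 1.3 hit True t 21.4
1.5561940078262655
```

```bash
python3 - <<'E'
from m import *
release(-1,1.556,-.05)
bot.move_to([400,40,330],tcp(1,.75)[1])
c=bot.read_camera("top");b=bot.read_camera("scene");pickle.dump((c,b),open("d2.pkl","wb"))
for s_,k in((1,.76),(-1,1.505)):
    p=tcp(s_,k)[0];print(s_,p,proj(c,[*p,233]))
cv2.imwrite("pics/e.png",cv2.resize(c["image"][130:290,90:430],(800,376)))
E
```

```text
1 [521.32570488 133.52910413] [219.32831961 259.03545743]
-1 [ 481.62506358 -161.47433344] [335.75391029 274.70174755]
```

View pics/e.png

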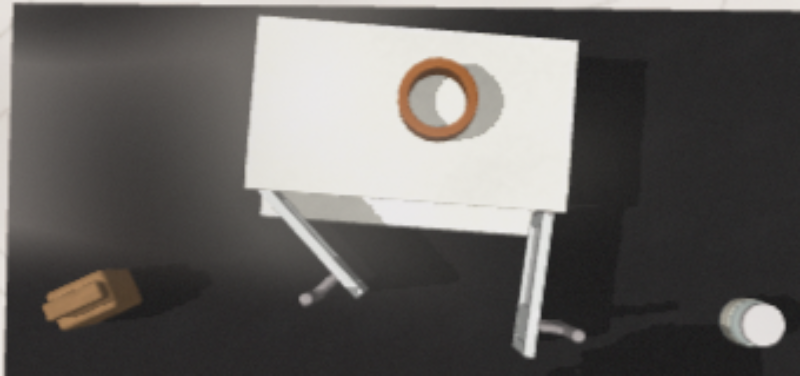

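The top crop shows the left door about 0.75 open with its rod at image (219.4,256.5), and the right door wide open with its rod at (335.8,272.7). The packet, jar and tape are undisturbed. I'll shift the hinge model about 5 mm into the cabinet and shut the left door.

```bash
sed -i 's/O=mid+35\*xv/O=mid+40*xv/; s/np.array(\[-35,-134/np.array([-40,-134/; s/-134\*side,-35)/-134*side,-40)/' m.py; python3 - <<'E'
from m import *
c,b=pickle.load(open("d2.pkl","rb"))
l=onplane(c,219.4,256.5,233.5)[:2];r=onplane(c,335.8,272.7,233.5)[:2]
a=angle(1,l);print(l,a,np.linalg.norm(l-H[1]),tcp(1,a)[0],"right",angle(-1,r),np.linalg.norm(r-H[-1]))
F0=engage(1,a,l)
k=sweep(1,a,.1,Z,F0)
k=sweep(1,k,-.13,Z,F0,step=.06,speed=15)
E
```

```text
[527.71991051 133.35004779] 0.7218046282395774 137.16592522919143 [525.35394737 132.09796546] right 1.4683077421175232 138.3446915351938
engaged [527.79709892 133.36653179 214.32781867] [-1.14361097 -0.53914881 -0.61140573] 28.19092633044518 27.5167
th 0.63 at 0.633 R 139.8 Ft 0.2 Fr 0.7 Fz 0.1 hit False t 28.0
th 0.54 at 0.545 R 139.8 Ft 0.2 Fr 1.0 Fz -0.0 hit False t 28.4
th 0.46 at 0.456 R 139.8 Ft -0.3 Fr 0.9 Fz -0.2 hit False t 28.9
th 0.37 at 0.368 R 139.8 Ft 0.1 Fr 1.3 Fz 0.3 hit False t 29.4
th 0.28 at 0.279 R 139.8 Ft 0.5 Fr -0.7 Fz -0.7 hit False t 29.8
th 0.19 at 0.190 R 139.8 Ft -0.6 Fr 0.1 Fz 0.0 hit False t 30.3
th 0.10 at 0.101 R 139.8 Ft -0.8 Fr 0.3 Fz 0.2 hit False t 30.7
th 0.04 at 0.043 R 139.8 Ft 1.2 Fr -0.6 Fz -0.7 hit False t 31.4
th -0.01 at -0.015 R 139.8 Ft 0.3 Fr 0.9 Fz -0.2 hit False t 32.1
th -0.07 at -0.073 R 139.8 Ft -0.5 Fr 0.2 Fz 0.9 hit False t 32.8
th -0.13 at -0.097 R 139.8 Ft 1.4 Fr -0.5 Fz 0.9 hit True t 33.2
```

```bash
python3 - <<'E'
from m import *
F0=np.array([.3,-.4,.5])
for i in range(3):
    k=sweep(1,-.097,-.14-.01*i,Z,F0,step=.1,speed=10,lim=6+i);bot.dwell(.2)
    st=bot.read_state();print(angle(1,st["ee_pos"]),st["ft_force"])
E
```

```text
th -0.14 at -0.096 R 139.8 Ft 0.7 Fr -0.1 Fz -0.3 hit True t 33.4
-0.0953336054491638 [-0.21760013  0.14394678  0.07265307]
th -0.15 at -0.096 R 139.8 Ft 1.2 Fr -0.6 Fz -0.3 hit True t 33.9
-0.09581621349412206 [-0.48730454  0.15683346  0.75173999]
th -0.16 at -0.096 R 139.8 Ft 1.3 Fr -1.3 Fz 0.2 hit True t 34.4
-0.09570913524483382 [-0.73101137 -0.48100528  0.64499536]
```

```bash
python3 - <<'E'
from m import *
release(1,-.096,.05)
bot.move_to([400,40,330],tcp(1,.3)[1])
c=bot.read_camera("top");b=bot.read_camera("scene");st=bot.read_state();print(st["clock"],st["ft_force"])
x=cv2.resize(c["image"][130:290,90:430],(800,376));y=cv2.resize(c["image"][195:245,190:340],(660,220))
cv2.imwrite("pics/f.png",np.vstack([x,cv2.copyMakeBorder(y,0,0,0,140,0)]))
E
```

```text
37.15 [-0.31829084 -0.46961362 -0.30410575]
```

View pics/f.png

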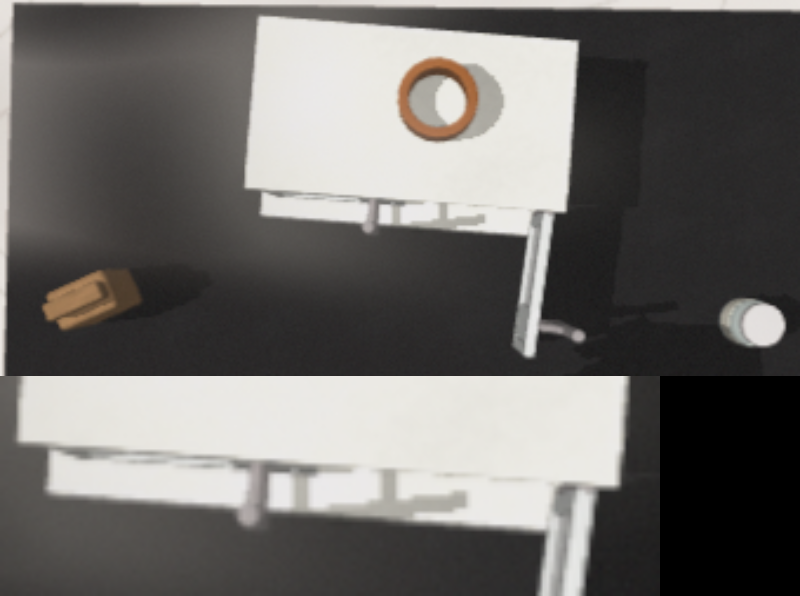

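The left door now sits flush under the roof edge, with its rod at crop (370,228). The right door is at its end stop, and the packet, jar and tape haven't moved.

```bash
python3 -c "
from rig import bot
print(bot.finish_job())"
```

```text
the job is handed in; nothing more can be done
None
```

The left door was the one that binds (it stopped at about 0.76 rad, with about 8 N read on it at rest); it is now shut, the right door is wide open at its end stop, nothing else looked moved in the camera view, and the job was handed in at about 37 s.

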